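# Clear the manicure mat and hold the dappen dish well-up

### The job

Get the manicure desk ready for the next client: sort what was left on the mat, putting the loose buffing block in the bin that holds buffing blocks and standing the loose polish bottle upright in the bin that holds polish bottles. Then pick up the white eight-sided dappen dish, look or feel for the end with the well (the blind hole), turn it so that the well faces straight up, and hold it still a good hand's breadth above the mat, ready for me to fill: finish while holding it there, do not put it down. Leave everything else on the desk where it is.

Things in the scene. Friction and masses are not known exactly. Their poses are not given: they have to be found in the camera images.
- dish_mid (a point): Dappen dish: white ceramic block with eight flat sides, 44 mm across flats, 46 mm long, 100 to 190 g, lying on a flat on the mat. One end has the well (blind hole 28 mm wide, 28 mm deep), the other is plain; from the side they look alike. This point: its centre, 22 mm above the mat. Its x axis runs along the dish, out of the mouth of the well. See dish for the grip.
- dish: The same dish, same axes; origin on the middle of the flat it first lies on, 22 mm from the centre. As it lies z is up, and two flats stand upright, facing +y and -y: a grip across these is 44 mm wide, and a gripper tilted in the plane of x and z can grip there and turn it end-up.
- polish_mid (a point): Loose polish bottle, black, standing upright on the mat: 82 mm tall; round body 31 mm across up to 38 mm, then a cap 20 mm across from 44 mm up to 82 mm above its foot (take it by the cap). This point is half-way up, 41 mm above its foot; z runs up the bottle. About 50 g.
- polish: The same polish bottle; origin under its foot.
- buffer_mid (a point): Loose buffing block, light grey, 95 x 30 x 30 mm, lying on the mat, about 30 g. This point is its centre, 15 mm up; x runs along its length.
- buffer: The same buffing block; origin under its middle.
- mat: Grey desk mat, fixed, 270 mm (x) by 370 mm (y), 3 mm thick; origin at the centre of its underside, on the table. The dish, bottle and block start on it in any order from left to right.
- polish_bin: Fixed off-white open bin, 200 mm (x) by 170 mm (y), walls 40 mm high and 4 mm thick, floor 4 mm thick; origin at the centre of its underside. Three black polish bottles, fixed, stand in a row along its far (+x) wall and take up all beyond x = +55 mm; the rest of its floor is free. It may stand left or right of the mat.
- buffer_bin: Fixed bin like the other, on the other side of the mat (same size and origin); two buffing blocks, fixed, lie stacked along its far (+x) wall (65 mm high) and take up all beyond x = +53 mm; the rest of its floor is free.
- file_mid (a point): Bystander, leave alone: glass nail file, 16 x 150 x 5 mm, lying along the edge of the mat. This point is its centre, y runs along it.
- pusher_mid (a point): Bystander, leave alone: steel cuticle pusher, a rod 8 mm thick and 130 mm long, lying along the edge of the mat. This point is its centre, y runs along it.
- dispenser_mid (a point): Bystander, leave alone: whitish pump dispenser bottle with black collar, 72 mm across, 140 mm tall, standing, behind the mat. This point is its centre.
- jar_mid (a point): Bystander, leave alone: closed clear jar with black lid, 52 mm across, 42 mm tall, standing, behind the mat. This point is its centre.
- bit_case_mid (a point): Bystander, leave alone: flat drill-bit case with clear lid, 65 x 115 x 30 mm, behind the mat. This point is its centre.
- cup_mid (a point): Bystander, leave alone: small clear plastic cup, 48 mm across, 40 mm tall, standing, behind the mat. This point is its centre.
Things that resemble listed ones, but are neither listed nor needed, are in the scene too. Of the things that look like the buffer, the middle-sized one is meant.

How it is judged:
By the outcome, as a careful person would: the job done as asked, in the order asked, and still so for the second after the job is handed in, while the arm keeps its last pose, push and grip.
It also fails if it takes over 58 s, if anything falls off the work surface, if the arm or the gripper's body presses on something with over 40 N, if the wrist force passes 120 N, or if a joint passes its speed limit or range.

### The arm

A 6-joint arm with a two-finger parallel gripper is mounted at the origin on the work surface. World frame = base frame: x ahead of the robot, y to its left, z up, the work surface at z = 0. Lengths are in m, angles in rad, forces in N, time in s.
With the tool pointing down it reaches from about 0.325 to 0.775 m from the base axis. Payload 9.3 kg.
Tool frame: the origin (TCP) lies midway between the tips of the shut fingers; the grasp point (between the pads) lies manip.grip_depth behind it (manip.grip_depth is the distance from the TCP to the grasp point, in m); x points along the fingers, z is the direction in which the jaws open and shut, and the axes are right-handed (so a half turn about x gives the same grasp; the last joint's range is limited). The gripper opens to 85 mm and grips with 20 to 120 N. Pads are 22 mm wide; open, the fingers measure 114 mm over their backs; the gripper's body (76 mm by 85 mm) begins 54 mm behind the grasp point. The pads swing forward as they close: fully open they stand 13 mm farther back than shut.
Start: joints at [1.02, 0.259, 0.021, 1.334, 0, 1.418], TCP at [0.213, 0.507, 0.231] pointing down, gripper open.
Joint ranges: [-3.04, 3.04], [-0.91, 1.82], [-1.04, 1.36], [-1.92, 1.95], [-1.52, 1.45], [-3.14, 3.14]. Speed limits (rad/s): [2.22, 2.22, 2.79, 3.14, 3.14, 3.14].

### API

Orientations are given as a unit quaternion [x, y, z, w].
In Python, from workcell import status, cams, order, manip gives the robot as it stands.
- The arm moves only by the tool carry_out, never from a script. Its arguments are lists of equal length, an entry for each row: "rot": the turn, a rotation vector about the tool's x, y, z in rad, a list of three; "translation": the shift along the tool's x, y, z in mm, a list of three; "hand": the opening, from 0 (shut) to 1 (fully open). A call has 1 to 8 rows; each row shifts and turns the commanded pose from where the row before left it, along the tool's axes as they then stand; what a row does not reach is not made up. A row lasts 1/10 s, in which the tool goes at most 50 mm and 8.59 degrees, less where a joint would pass 70% of its speed; a pose out of reach is approached as far as the arm can. A call with a gripper value outside its range is refused whole. The fingers move at their own pace and stop on an object; "force" is the grip in N (left out, the last holds). Time passes only in rows, so rows that do not move let the fingers close. It gives the time, the measured TCP pose, the force and the opening at its end, in the units of the state.
- status.observe(): the state, without advancing time (a new reading comes with each control period).
- cams.grab_frame(name): name is "scene" or "top" or "wrist"; returns the picture (400x640x3 uint8, red, green, blue); there is no depth.
- cams.camera_model(name): a dict with "fovy" (degrees; the focal length in pixels is half the picture's height over the tangent of half this angle, whatever the lens; pixels are square), "cx", "cy" (the principal point, pixels), "dist" ([k1, k2, p1, p2, k3] as OpenCV has them; the pictures are not rectified), "extrinsics" (4x4, takes a point from world to camera coordinates); the wrist camera has in their place "mount" (4x4, takes a point from camera to tool coordinates, whose origin is the TCP and whose axes are the tool frame's). Camera axes: x right, y down, z forward; pixel columns grow to the right and rows downward; lengths in m; the calibration is good to about 2 mm. A picture is of the moment at which its call begins: read the wrist's pose just before it. camera_model takes no time and is no camera call.
- order.sign_off(): hands the job in, once; it reports no verdict.
The state is a dict: "clock": time; "q": joint angles; "qd": joint speeds; "tau": joint torques, N m; "ee_pos": TCP position; "orientation": TCP orientation; "wrist_force": force on the tool from outside, world axes, zero at the start; "torque": the same for the moment, N m; "gripper_width": finger opening in m.
Only numpy, scipy, OpenCV 4.12 (cv2) and the standard library are available. Lean on these libraries where they do the work, as an engineer would, in place of code of your own. Each camera call takes 0.05 s, during which the arm holds its last target.

## Working session

There is one attempt and no reset: what is moved stays moved. The work goes in short steps, Python scripts to look and compute and a tool call to move; the robot and the scene stay as the last step left them, time stands still between calls to the robot, and variables do not carry over. Pictures are saved under pics/ and viewed, and the job is handed in when it is done.

Besides the shell and the picture viewer there is one more tool, called as a command line: name --argument value ..., lists and objects as JSON in quotes. carry_out: Moves the arm, as the interface text tells. Its arguments: {"type":"object","properties":{"rot":{"type":"array"},"translation":{"type":"array"},"hand":{"type":"array"},"force":{"type":"number"}},"required":["rot","translation","hand"]}

```bash
ls -la; mkdir -p pics
python3 - <<'E'
from workcell import status, cams, order, manip
import cv2, numpy as np
s=status.observe()
print(s); print(manip, [a for a in dir(manip) if a[0]!='_'], manip.grip_depth)
for n in ("scene","top","wrist"):
    m=cams.camera_model(n); print(n,m)
    im=cams.grab_frame(n); cv2.imwrite(f"pics/{n}0.png",im[:,:,::-1])
E
```

```text
total 12
drwxr-xr-x  3 agent agent 4096 Dec  7 14:36 .
drwxr-xr-x 23 root  root  4096 Dec  7 14:36 ..
drwxr-xr-x  2 agent agent 4096 Dec  7 14:36 pics
{'clock': 0.0, 'q': array([1.02042776e+00, 2.59200311e-01, 2.07455173e-02, 1.33369435e+00,
       3.36416800e-07, 1.41818443e+00]), 'qd': array([-0.00041535,  0.00037357, -0.00109599, -0.000815  , -0.00225122,
       -0.00141417]), 'tau': array([ 8.79325653e-04, -5.55651784e+01,  3.44522524e+01,  1.40841844e-02,
       -1.07167891e-04, -4.31841571e-06]), 'ee_pos': array([0.2129027 , 0.50681288, 0.23065536]), 'orientation': array([-0.39156034,  0.58936323,  0.39115839,  0.5884952 ]), 'wrist_force': array([0.11775781, 0.23793368, 0.34206277]), 'torque': array([ 0.02308818,  0.01294766, -0.00808279]), 'gripper_width': 0.08537010294608045}
<Robot object at 0x7f512cb7ba10> ['Unreachable', 'grip_depth'] 0.0187
scene {'fovy': 50.66392272397698, 'cx': 318.95448334882684, 'cy': 197.29184287208668, 'dist': array([-0.01499375,  0.        ,  0.        ,  0.        ,  0.        ]), 'extrinsics': array([[-0.74178974,  0.67038851, -0.01808929,  
[... 436 characters left out ...]
    [-0.98669468, -0.02287784, -0.16096652,  0.4981024 ],
       [ 0.16122578, -0.009968  , -0.98686721,  0.90670737],
       [ 0.        ,  0.        ,  0.        ,  1.        ]])}
wrist {'fovy': 62.95837723735898, 'cx': 319.69555223154333, 'cy': 192.53120210679032, 'dist': array([-0.00100187,  0.        ,  0.        ,  0.        ,  0.        ]), 'mount': array([[ 9.66669845e-06, -3.10679629e-01,  9.50514686e-01,
        -1.41988631e-01],
       [ 7.98707677e-05, -9.50514683e-01, -3.10679629e-01,
         8.08924084e-02],
       [ 9.99999997e-01,  7.89215839e-05,  1.56258817e-05,
        -7.56860576e-04],
       [ 0.00000000e+00,  0.00000000e+00,  0.00000000e+00,
         1.00000000e+00]])}
```

View pics/scene0.png

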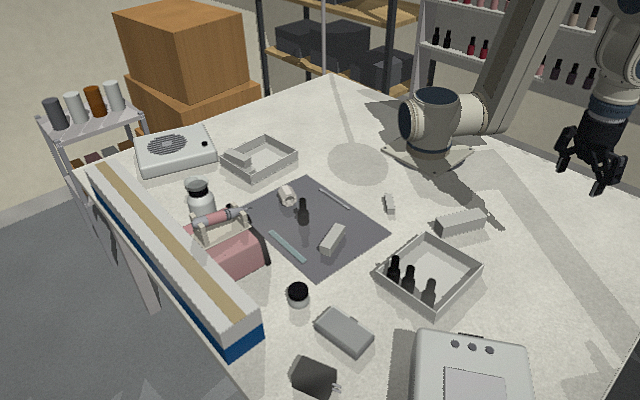

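View pics/top0.png

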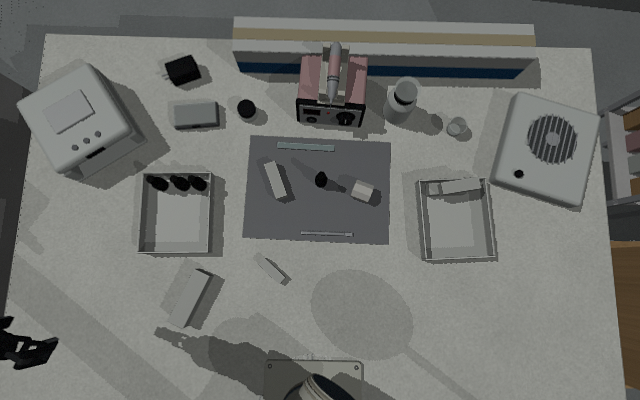

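View pics/wrist0.png

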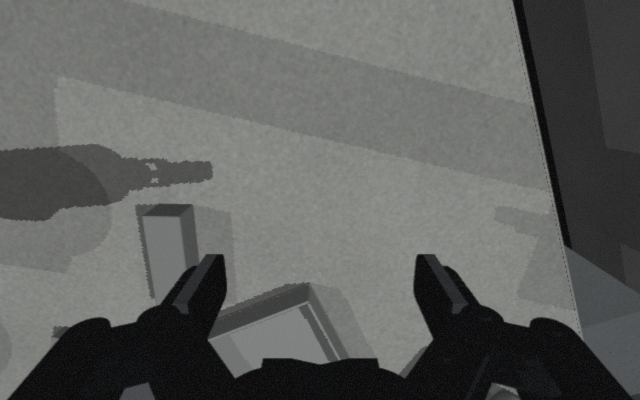

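```bash
cat > h.py <<'E'
import numpy as np, cv2
from scipy.spatial.transform import Rotation as R
from workcell import status, cams, order, manip
def K(m):
    f=200/np.tan(np.radians(m['fovy']/2)); return np.array([[f,0,m['cx']],[0,f,m['cy']],[0,0,1]])
def T_wc(name,s=None):
    m=cams.camera_model(name)
    if name!='wrist': return np.linalg.inv(m['extrinsics'])
    s=s or status.observe(); T=np.eye(4);T[:3,:3]=R.from_quat(s['orientation']).as_matrix();T[:3,3]=s['ee_pos']
    return T@m['mount']
def ray(name,uv,s=None):
    m=cams.camera_model(name)
    p=cv2.undistortPoints(np.array(uv,float).reshape(-1,1,2),K(m),m['dist']).reshape(-1,2)
    T=T_wc(name,s); d=np.c_[p,np.ones(len(p))]@T[:3,:3].T
    return T[:3,3],d
def onz(name,uv,z,s=None):
    o,d=ray(name,uv,s); return o+d*((z-o[2])/d[:,2])[:,None]
def proj(name,P,s=None):
    m=cams.camera_model(name);T=np.linalg.inv(T_wc(name,s))
    return cv2.projectPoints(np.array(P,float).reshape(-1,1,3),cv2.Rodrigues(T[:3,:3])[0],T[:3,3],K(m),m['dist'])[0].reshape(-1,2)
def tri(uv1,uv2,n1='scene',n2='top'):
    o1,d1=ray(n1,uv1);o2,d2=ray(n2,uv2);out=[]
    for a,b in zip(d1,d2):
        x=np.linalg.lstsq(np.c_[a,-b],o2-o1,rcond=None)[0];p,q=o1+a*x[0],o2+b*x[1];out.append(((p+q)/2,np.linalg.norm(p-q)))
    return out
E
python3 - <<'E'
import cv2,numpy as np
t=cv2.imread('pics/top0.png'); c=t[130:250,230:400]; cv2.imwrite('pics/t1.png',cv2.resize(c,None,fx=4.6,fy=4.6,interpolation=cv2.INTER_CUBIC))
t=cv2.imread('pics/scene0.png'); c=t[170:290,240:400]; cv2.imwrite('pics/s1.png',cv2.resize(c,None,fx=5,fy=5,interpolation=cv2.INTER_CUBIC))
E
```

```text
(no output)
```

View pics/t1.png

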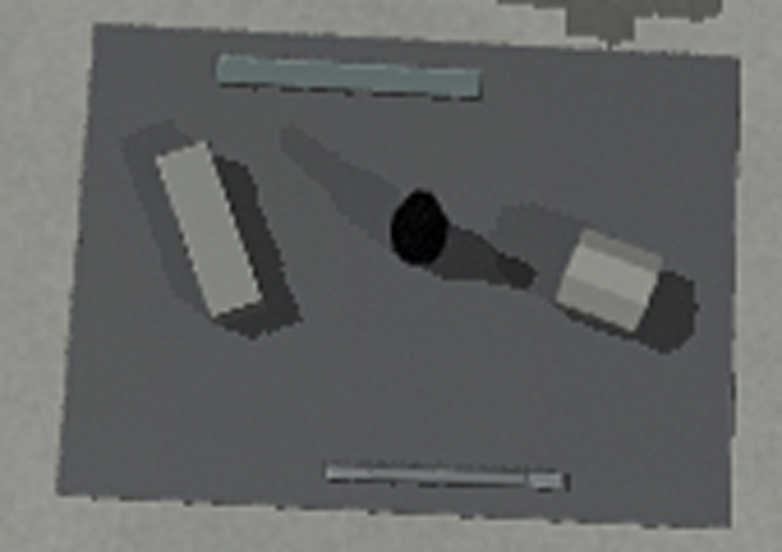

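View pics/s1.png

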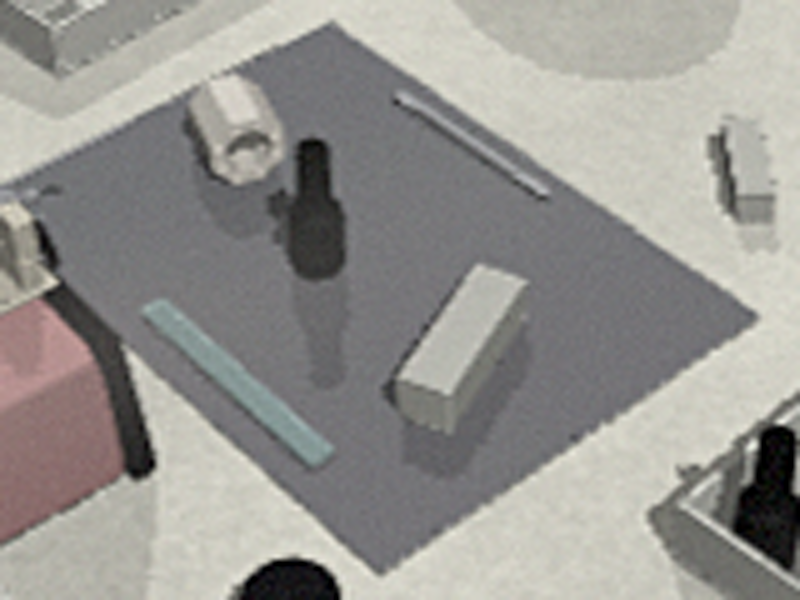

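```bash
cat > m.py <<'E'
from h import *
t=cv2.imread('pics/top0.png').astype(int); g=t.mean(2)
def comp(mask,seed):
    n,l,st,c=cv2.connectedComponentsWithStats(mask.astype(np.uint8)); k=l[seed[1],seed[0]]; return (l==k),st[k],c[k]
print('mat g',g[230,260],'buf',g[180,275],'dish',g[188,362], g[180,363],g[195,355])
roi=np.zeros(g.shape,bool); roi[138:240,248:386]=1
for nm,seed,z,th in (('buffer',(275,180),0.033,120),('dish',(363,188),0.047,115),):
    m,st,c=comp((g>th)&roi,seed); cn=cv2.findContours(m.astype(np.uint8),0,1)[0][0].reshape(-1,2)
    P=onz('top',cn,z); r=cv2.minAreaRect((P[:,:2]*1000).astype(np.float32)); print(nm,st,c,r, cv2.boxPoints(r).round(0).tolist())
m,st,c=comp((g<25)&roi,(321,180)); print('cap',st,c, onz('top',[c],0.085))
for (a,b) in (((250.5,135),0.003),((390.5,142.5),0.003),((389,244),0.003),((242.5,237),0.003)): print('mat corner',onz('top',[a],b))
E
python3 m.py
```

```text
mat g 87.66666666666667 buf 128.66666666666666 dish 142.0 82.33333333333333 123.66666666666667
buffer [264 161  23  38 415] [274.92771084 179.33975904] ((550.675537109375, 104.7637710571289), (92.67986297607422, 28.38835334777832), 21.156288146972656) [[502.0, 101.0], [513.0, 75.0], [599.0, 108.0], [589.0, 135.0]]
dish [351 182  22  20 249] [361.5502008  191.64257028] ((521.2704467773438, -110.83946990966797), (45.78485107421875, 34.050636291503906), 67.58280181884766) [[497.0, -126.0], [528.0, -138.0], [546.0, -96.0], [514.0, -83.0]]
cap [315 172  12  15 145] [320.69655172 179.35172414] [[ 0.54162214 -0.00921667  0.085     ]]
mat corner [[0.67442122 0.17677299 0.003     ]]
mat corner [[ 0.6632792 -0.1920666  0.003    ]]
mat corner [[ 0.39705839 -0.1859361   0.003     ]]
mat corner [[0.40660071 0.18356182 0.003     ]]
```

Run:
```python
from h import *
t=cv2.imread('pics/top0.png')
a=cv2.resize(t[160:265,128:223],None,fx=4,fy=4,interpolation=cv2.INTER_CUBIC);b=cv2.resize(t[165:270,408:503],None,fx=4,fy=4,interpolation=cv2.INTER_CUBIC)
cv2.imwrite('pics/bins.png',np.hstack([a,b]))
s=status.observe(); print(R.from_quat(s['orientation']).as_matrix().round(3))
print(T_wc('top')[:3,3],T_wc('scene')[:3,3])
print('bottle axis top proj',proj('top',[[.54,-.01,.003],[.54,-.01,.044],[.54,-.01,.085]]))
print('bottle axis scene',proj('scene',[[.54,-.01,.003],[.54,-.01,.044],[.54,-.01,.085]]))
```

```text
[[-0.001 -0.922  0.387]
 [-0.001  0.387  0.922]
 [-1.     0.    -0.001]]
[0.34568309 0.00171508 0.9752308 ] [1.09999387 0.68168882 0.78877388]
bottle axis top proj [[320.45399729 186.80682502]
 [320.7216521  183.56228794]
 [321.01311562 180.02913755]]
bottle axis scene [[306.80087852 220.4542289 ]
 [306.26350488 209.25322457]
 [305.7022766  197.54875262]]
```

View pics/bins.png

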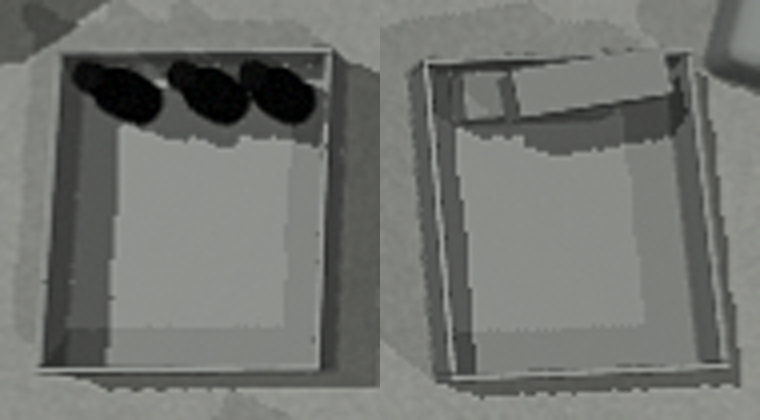

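Run:
```python
from h import *
for nm,c,o in (('polish',[(60,50),(335,48),(322,371),(41,371)],(128,160)),('buffer',[(43,62),(311,52),(350,367),(72,380)],(408,165))):
    uv=np.array(c)/4.+o-0.375
    P=onz('top',uv,.04); print(nm,(P*1000).round(0)[:,:2].tolist(),'centre',P.mean(0).round(4),[round(np.linalg.norm(P[i]-P[i-1])*1000) for i in range(4)])
    d=P[0]+P[1]-P[2]-P[3]; print('yaw',np.degrees(np.arctan2(d[1],d[0])))
# bottle: cap & scene
sc=cv2.imread('pics/scene0.png').mean(2)
roi=np.zeros(sc.shape,np.uint8); roi[190:230,288:315]=1
m=((sc<45)&(roi>0)).astype(np.uint8); n,l,st,c=cv2.connectedComponentsWithStats(m); k=l[215,303]; print(st[k],c[k])
ys=np.unique(np.where(l==k)[0]); 
for y in ys: x=np.where(l[y]==k)[0]; print(y,x.min(),x.max(),end='; ')
```

```text
polish [[559.0, 431.0], [565.0, 262.0], [366.0, 257.0], [362.0, 424.0]] centre [0.4629 0.3437 0.04  ] [197, 169, 199, 167]
yaw 1.8550299743701477
buffer [[555.0, -254.0], [566.0, -422.0], [371.0, -436.0], [360.0, -267.0]] centre [ 0.4629 -0.3444  0.04  ] [196, 168, 195, 169]
yaw 4.026033751435868
[     0      0    640    400 255924] [319.50512652 199.4984722 ]
0 0 639; 1 0 639; 2 0 639; 3 0 639; 4 0 639; 5 0 639; 6 0 639; 7 0 639; 8 0 639; 9 0 639; 10 0 639; 11 0 639; 12 0 639; 13 0 639; 14 0 639; 15 0 639; 16 0 639; 17 0 639; 18 0 639; 19 0 639; 20 0 639; 21 0 639; 22 0 639; 23 0 639; 24 0 639; 25 0 639; 26 0 639; 27 0 639; 28 0 639; 29 0 639; 30 0 639; 31 0 639; 32 0 639; 33 0 639; 34 0 639; 35 0 639; 36 0 639; 37 0 639; 38 0 639; 39 0 639; 40 0 639; 41 0 639; 42 0 639; 43 0 639; 44 0 639; 45 0 639; 46 0 639; 47 0 639; 48 0 639; 49 0 639; 50 0 639; 51 0 639; 52 0 639; 53 0 639; 54 0 639; 55 0 639; 56 0 639; 57 0 639; 58 0 639; 59 0 639; 60 0 639; 61 0 639; 62 0 639; 63 0 639; 64 0 639; 65 0 639; 66 0 639; 67 0 639; 68 0 639; 69 0 639; 70 0 639; 71 0 639; 72 0 639; 73 0 639; 74 0 63
[... 2852 characters left out ...]
 0 639; 337 0 639; 338 0 639; 339 0 639; 340 0 639; 341 0 639; 342 0 639; 343 0 639; 344 0 639; 345 0 639; 346 0 639; 347 0 639; 348 0 639; 349 0 639; 350 0 639; 351 0 639; 352 0 639; 353 0 639; 354 0 639; 355 0 639; 356 0 639; 357 0 639; 358 0 639; 359 0 639; 360 0 639; 361 0 639; 362 0 639; 363 0 639; 364 0 639; 365 0 639; 366 0 639; 367 0 639; 368 0 639; 369 0 639; 370 0 639; 371 0 639; 372 0 639; 373 0 639; 374 0 639; 375 0 639; 376 0 639; 377 0 639; 378 0 639; 379 0 639; 380 0 639; 381 0 639; 382 0 639; 383 0 639; 384 0 639; 385 0 639; 386 0 639; 387 0 639; 388 0 639; 389 0 639; 390 0 639; 391 0 639; 392 0 639; 393 0 639; 394 0 639; 395 0 639; 396 0 639; 397 0 639; 398 0 639; 399 0 639;
```

```bash
cat >> h.py <<'E'
def Rdown(az,tilt=0):
    """tool x down, jaw axis z at azimuth az(deg)"""
    a=np.radians(az); z=np.array([np.cos(a),np.sin(a),0]);x=np.array([0,0,-1.]);return R.from_matrix(np.c_[x,np.cross(z,x),z])
def plan(p,Rt,n,base=None):
    s=status.observe(); p0,R0=(np.array(s['ee_pos']),R.from_quat(s['orientation'])) if base is None else base
    rv=(R0.inv()*Rt).as_rotvec(); d=(np.array(p)-p0)/n
    print('ang deg',np.degrees(np.linalg.norm(rv)).round(1),'per row',np.degrees(np.linalg.norm(rv)/n).round(2),'mm/row',np.linalg.norm(d*1000).round(1), 'rot/row',(rv/n).round(4).tolist())
    Rc=R0
    T=[]
    for i in range(n): T.append((Rc.inv().apply(d)*1000).round(1).tolist()); Rc=Rc*R.from_rotvec(rv/n)
    print(T); return np.array(p),Rt
def st():
    s=status.observe(); M=R.from_quat(s['orientation']).as_matrix(); print('t',round(s['clock'],2),'p',s['ee_pos'].round(4),'x',M[:,0].round(3),'z',M[:,2].round(3),'q',s['q'].round(2),'F',s['wrist_force'].round(1),'w',round(s['gripper_width'],4)); return s
E
python3 - <<'E'
from h import *
plan([.545,.105,.2],Rdown(111.3),11)
E
```

```text
ang deg 44.1 per row 4.01 mm/row 47.5 rot/row [-0.07, -0.0001, -0.0]
[[2.8, -42.0, -22.0], [2.8, -40.3, -24.9], [2.8, -38.5, -27.6], [2.8, -36.5, -30.3], [2.8, -34.3, -32.7], [2.8, -31.9, -35.0], [2.8, -29.4, -37.2], [2.8, -26.7, -39.2], [2.8, -23.9, -40.9], [2.8, -21.0, -42.5], [2.8, -18.0, -43.9]]
```

carry_out --rot '[[-0.07,0,0],[-0.07,0,0],[-0.07,0,0],[-0.07,0,0],[-0.07,0,0],[-0.07,0,0],[-0.07,0,0],[-0.07,0,0]]' --translation '[[2.8,-42,-22],[2.8,-40.3,-25],[2.8,-38.5,-27.6],[2.8,-36.5,-30.3],[2.8,-34.3,-32.7],[2.8,-32,-35],[2.8,-29.4,-37],[2.8,-26.7,-39]]' --hand '[1,1,1,1,1,1,1,1]'

```text
clock: 0.95
ee_pos: [0.4555, 0.2133, 0.2087]
orientation: [-0.539, 0.457, 0.54, 0.457]
wrist_force: [0.2, 0.4, -0.7]
gripper_width: 0.0855
```

carry_out --rot '[[-0.07,0,0],[-0.07,0,0],[-0.07,0,0],[0,0,0]]' --translation '[[2.8,-24,-41],[2.8,-21,-42.5],[2.8,-18,-44],[0,0,0]]' --hand '[1,1,1,1]'

```text
clock: 1.35
ee_pos: [0.5483, 0.1011, 0.1991]
orientation: [0.583, -0.4, -0.583, -0.399]
wrist_force: [-0.5, -0.1, 0.0]
gripper_width: 0.0852
```

Run:
```python
from h import *
s=st(); im=cams.grab_frame('wrist'); cv2.imwrite('pics/w1.png',im[:,:,::-1]); np.save('w1.npy',np.r_[s['ee_pos'],s['orientation']])
```

```text
t 1.35 p [0.5483 0.1011 0.1991] x [-0.001 -0.001 -1.   ] z [-0.361  0.932 -0.001] q [ 0.03  0.28 -0.03  1.26 -0.   -0.34] F [-0.5 -0.1  0. ] w 0.0852
```

View pics/w1.png

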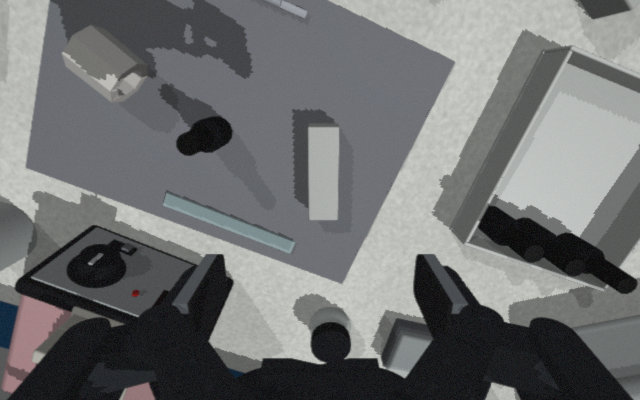

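Run:
```python
from h import *
v=np.load('w1.npy'); s=dict(ee_pos=v[:3],orientation=v[3:])
im=cv2.imread('pics/w1.png').mean(2)
def comp(mask,seed,roi):
    r=np.zeros(mask.shape,bool); r[roi[1]:roi[3],roi[0]:roi[2]]=1
    n,l,st,c=cv2.connectedComponentsWithStats((mask&r).astype(np.uint8)); k=l[seed[1],seed[0]]; print(st[k]); return cv2.findContours((l==k).astype(np.uint8),0,1)[0][0].reshape(-1,2)
print(im[170,322],im[62,105],im[150,380])
c=comp(im>130,(322,170),(295,110,350,235)); P=onz('wrist',c,.033,s); r=cv2.minAreaRect((P[:,:2]*1000).astype(np.float32)); print(r,cv2.boxPoints(r).round().tolist())
c=comp(im<30,(205,133),(165,100,245,170)); print('bottle',c.min(0),c.max(0))
print(proj('wrist',[[.549,-.013,.003],[.549,-.013,.047],[.549,-.013,.085]],s))
cv2.imwrite('pics/w1c.png',cv2.resize(cv2.imread('pics/w1.png')[10:180,40:260],None,fx=3.5,fy=3.5,interpolation=cv2.INTER_CUBIC))
```

```text
174.0 113.66666666666667 117.0
[ 308  127   31   93 2779]
((548.451904296875, 104.91581726074219), (92.74362182617188, 29.080005645751953), 21.57646942138672) [[500.0, 101.0], [511.0, 74.0], [597.0, 108.0], [586.0, 135.0]]
[ 177  117   55   38 1404]
bottle [177 117] [231 154]
[[215.27301793 127.63536199]
 [200.31513945 133.58640338]
 [183.46553506 140.29069537]]
```

View pics/w1c.png

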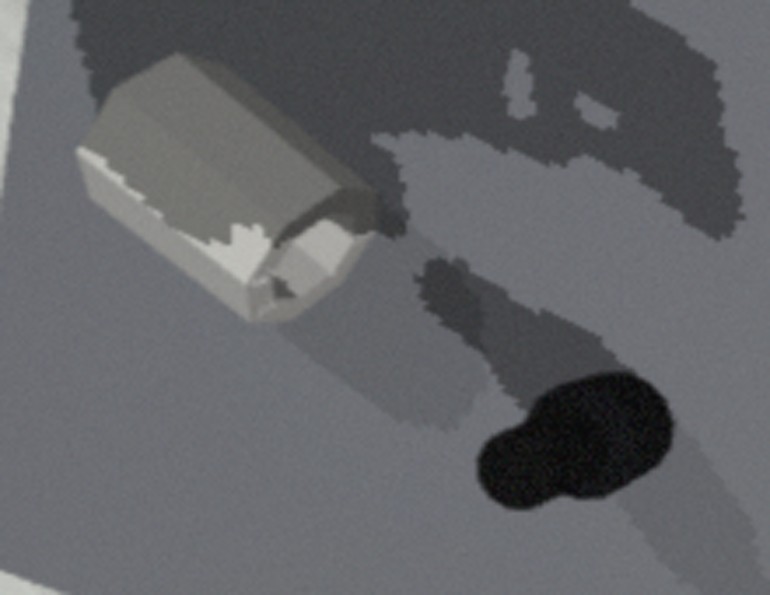

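carry_out --rot '[[0,0,0],[0,0,0],[0,0,0],[0,0,0],[0,0,0],[0,0,0],[0,0,0]]' --translation '[[40,-1.5,3.5],[45,0,0],[45,0,0],[35,0,0],[16,0,0],[9,0,0],[0,0,0]]' --hand '[0.7,0.7,0.7,0.7,0.7,0.7,0.7]'

```text
clock: 2.1
ee_pos: [0.5448, 0.1097, 0.0099]
orientation: [-0.584, 0.399, 0.584, 0.398]
wrist_force: [1.1, 0.3, 0.1]
gripper_width: 0.0599
```

Run:
```python
from h import *
v=np.load('w1.npy'); s=dict(ee_pos=v[:3],orientation=v[3:])
print(onz('wrist',[[186.3,144.3]],.085,s), onz('wrist',[[214,133]],.003,s),onz('wrist',[[214,133]],.02,s))
st(); im=cams.grab_frame('wrist'); cv2.imwrite('pics/w2.png',im[:,:,::-1])
```

```text
[[ 0.55128094 -0.01015266  0.085     ]] [[ 0.55474627 -0.01274776  0.003     ]] [[ 0.55062051 -0.00848487  0.02      ]]
t 2.1 p [0.5448 0.1097 0.0099] x [-0.002 -0.    -1.   ] z [-0.364  0.931  0.001] q [ 0.05  0.43 -0.34  0.81  0.   -0.33] F [1.1 0.3 0.1] w 0.0599
```

View pics/w2.png

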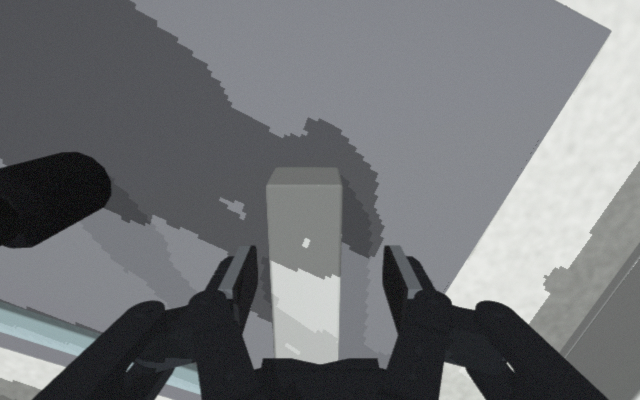

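carry_out --rot '[[0,0,0],[0,0,0],[0,0,0],[0,0,0],[0,0,0],[0,0,0]]' --translation '[[1,-1.6,-5.7],[0,0,0],[0,0,0],[0,0,0],[0,0,0],[0,0,0]]' --hand '[0.7,0.7,0.2,0.2,0.2,0.2]' --force 30

```text
clock: 2.75
ee_pos: [0.5495, 0.1043, 0.01]
orientation: [0.584, -0.399, -0.584, -0.399]
wrist_force: [-0.7, -1.1, 6.3]
gripper_width: 0.0295
```

Run:
```python
from h import *
s=st()
```

```text
t 2.75 p [0.5495 0.1043 0.01  ] x [ 0.001 -0.    -1.   ] z [-0.364  0.932 -0.   ] q [ 0.04  0.43 -0.33  0.81 -0.   -0.33] F [-0.7 -1.1  6.3] w 0.0295
```

Run:
```python
from h import *
b=(np.array([.549,.1045,.145]),Rdown(111.3))
plan([.441,-.3455,.145],Rdown(93.7),10,b)
```

```text
ang deg 17.6 per row 1.76 mm/row 46.3 rot/row [0.0307, 0.0, 0.0]
[[0.0, 26.4, -38.0], [0.0, 25.2, -38.8], [0.0, 24.0, -39.6], [0.0, 22.8, -40.3], [0.0, 21.6, -41.0], [0.0, 20.3, -41.6], [0.0, 19.0, -42.2], [0.0, 17.7, -42.8], [0.0, 16.4, -43.3], [0.0, 15.0, -43.8]]
```

carry_out --rot '[[0,0,0],[0,0,0],[0,0,0],[0,0,0]]' --translation '[[-20,0,0],[-40,0,0],[-45,0,0],[-30,0,0]]' --hand '[0.2,0.2,0.2,0.2]'

```text
clock: 3.15
ee_pos: [0.5495, 0.1045, 0.1473]
orientation: [0.584, -0.398, -0.583, -0.399]
wrist_force: [0.9, -0.2, -0.3]
gripper_width: 0.0297
```

carry_out --rot '[[0.0307,0,0],[0.0307,0,0],[0.0307,0,0],[0.0307,0,0],[0.0307,0,0],[0.0307,0,0],[0.0307,0,0],[0.0307,0,0]]' --translation '[[0,26.4,-38],[0,25.2,-38.8],[0,24,-39.6],[0,22.8,-40.3],[0,21.6,-41],[0,20.3,-41.6],[0,19,-42.2],[0,17.7,-42.8]]' --hand '[0.2,0.2,0.2,0.2,0.2,0.2,0.2,0.2]'

```text
clock: 3.95
ee_pos: [0.4621, -0.2575, 0.1445]
orientation: [0.53, -0.468, -0.53, -0.468]
wrist_force: [0.6, 0.1, 0.6]
gripper_width: 0.0294
```

carry_out --rot '[[0.0307,0,0],[0.0307,0,0],[0,0,0],[0,0,0],[0,0,0]]' --translation '[[0,16.4,-43.3],[0,15,-43.8],[0,0,0],[40,0,0],[0,0,0]]' --hand '[0.2,0.2,0.2,0.2,0.2]'

```text
clock: 4.45
ee_pos: [0.4394, -0.3441, 0.1006]
orientation: [-0.513, 0.483, 0.518, 0.484]
wrist_force: [-0.1, 0.7, -0.3]
gripper_width: 0.0294
```

Run:
```python
from h import *
s=st(); im=cams.grab_frame('top'); cv2.imwrite('pics/t3.png',im[:,:,::-1])
```

```text
t 4.45 p [ 0.4394 -0.3441  0.1006] x [-0.005  0.005 -1.   ] z [-0.064  0.998  0.006] q [-0.81  0.35 -0.2   1.04  0.   -0.88] F [-0.1  0.7 -0.3] w 0.0294
```

View pics/t3.png

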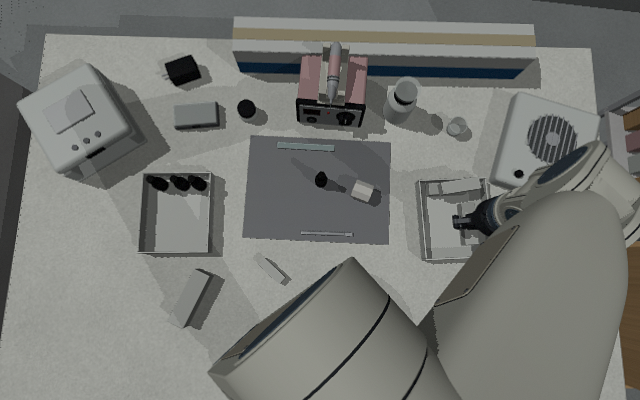

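carry_out --rot '[[0,0,0],[0,0,0],[0,0,0],[0,0,0],[0,0,0],[0,0,0]]' --translation '[[35,0,0],[30,0,0],[15,0,0],[6,0,0],[3,0,0],[0,0,0]]' --hand '[0.2,0.2,0.2,0.2,0.2,0.2]'

```text
clock: 5.1
ee_pos: [0.442, -0.3461, 0.0165]
orientation: [0.517, -0.483, -0.516, -0.483]
wrist_force: [0.8, 0.3, -0.1]
gripper_width: 0.0294
```

carry_out --rot '[[0,0,0],[0,0,0],[0,0,0],[0,0,0],[0,0,0],[0,0,0],[0,0,0]]' --translation '[[0,0,0],[0,0,0],[0,0,0],[-20,0,0],[-40,0,0],[-45,0,0],[-35,0,0]]' --hand '[0.6,0.6,0.6,0.6,0.6,0.7,0.7]'

```text
clock: 5.8
ee_pos: [0.4415, -0.346, 0.1583]
orientation: [0.517, -0.483, -0.515, -0.483]
wrist_force: [-0.0, -0.5, -0.5]
gripper_width: 0.0598
```

Run:
```python
from h import *
s=st(); im=cams.grab_frame('wrist'); cv2.imwrite('pics/w4.png',im[:,:,::-1])
b=(np.array(s['ee_pos']),R.from_quat(s['orientation']))
plan([.545,-.015,.17],Rdown(90),8)
```

```text
t 5.8 p [ 0.4415 -0.346   0.1583] x [ 0.001 -0.001 -1.   ] z [-0.065  0.998 -0.001] q [-0.81  0.31 -0.1   1.16 -0.   -0.88] F [-0.  -0.5 -0.5] w 0.0598
ang deg 3.8 per row 0.47 mm/row 43.5 rot/row [0.0082, -0.0009, 0.0008]
[[-1.0, -15.4, 40.6], [-1.0, -15.1, 40.8], [-0.9, -14.8, 40.9], [-0.9, -14.4, 41.0], [-0.9, -14.1, 41.1], [-0.9, -13.8, 41.2], [-0.8, -13.4, 41.3], [-0.8, -13.1, 41.5]]
```

View pics/w4.png

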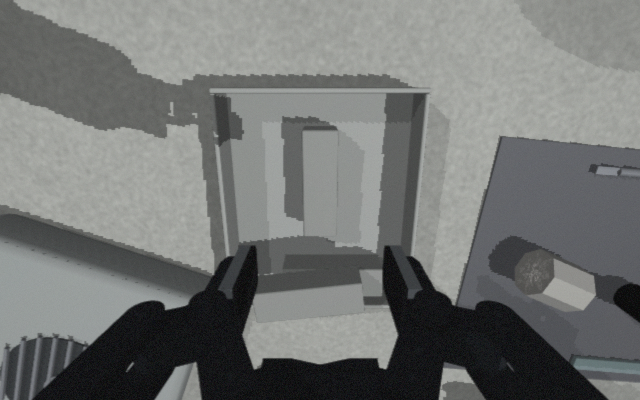

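Run:
```python
from h import *
plan([.58,-.01,.165],Rdown(90),8)
```

```text
ang deg 3.8 per row 0.47 mm/row 45.5 rot/row [0.0082, -0.0009, 0.0008]
[[-0.3, -19.8, 41.0], [-0.3, -19.5, 41.1], [-0.3, -19.2, 41.3], [-0.3, -18.8, 41.4], [-0.3, -18.5, 41.6], [-0.2, -18.2, 41.7], [-0.2, -17.8, 41.9], [-0.2, -17.5, 42.0]]
```

carry_out --rot '[[0.008,0,0],[0.008,0,0],[0.008,0,0],[0.008,0,0],[0.008,0,0],[0.008,0,0],[0.008,0,0],[0.008,0,0]]' --translation '[[-1,-19.8,41],[-1,-19.5,41.1],[-1,-19.2,41.3],[-1,-18.8,41.4],[-1,-18.5,41.6],[-1,-18.2,41.7],[-1,-17.8,41.9],[-1,-17.5,42]]' --hand '[0.7,0.7,0.7,0.7,0.7,0.7,0.7,0.7]'

```text
clock: 6.65
ee_pos: [0.5787, -0.0067, 0.1637]
orientation: [0.5, -0.5, -0.5, -0.5]
wrist_force: [0.6, -1.0, 0.5]
gripper_width: 0.0599
```

carry_out --rot '[[0,0,0],[0,0,0]]' --translation '[[0,0,0],[0,0,0]]' --hand '[0.7,0.7]'

```text
clock: 6.85
ee_pos: [0.5783, -0.0075, 0.1632]
orientation: [-0.501, 0.499, 0.501, 0.499]
wrist_force: [-0.9, -0.2, 0.2]
gripper_width: 0.0596
```

Run:
```python
from h import *
s=st(); im=cams.grab_frame('wrist'); cv2.imwrite('pics/w5.png',im[:,:,::-1]);np.save('w5.npy',np.r_[s['ee_pos'],s['orientation']])
print(proj('wrist',[[.551,-.010,.003],[.551,-.010,.041],[.551,-.010,.085]],s))
```

```text
t 6.85 p [ 0.5783 -0.0075  0.1632] x [-0. -0. -1.] z [-0.004  1.    -0.   ] q [-0.16  0.33 -0.05  1.19 -0.   -0.16] F [-0.9 -0.2  0.2] w 0.0596
[[317.39747084 146.63446241]
 [317.09027321 154.82580134]
 [316.61192358 167.58112968]]
```

View pics/w5.png

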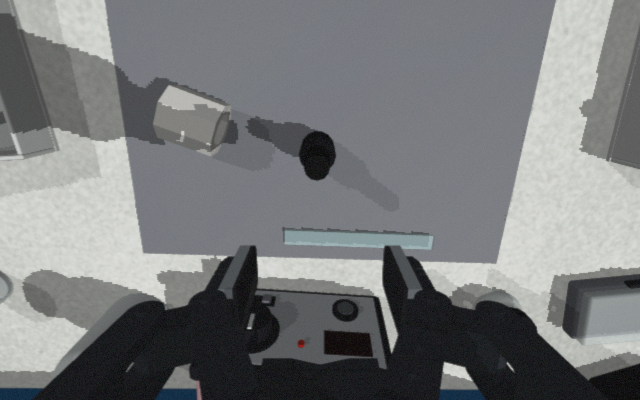

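carry_out --rot '[[0,0,0],[0,0,0],[0,0,0],[0,0,0],[0,0,0],[0,0,0]]' --translation '[[0,27.3,-2.5],[40,0,0],[40,0,0],[25,0,0],[6,0,0],[0,0,0]]' --hand '[0.7,0.7,0.7,0.7,0.7,0.7]'

```text
clock: 7.5
ee_pos: [0.5505, -0.0121, 0.0523]
orientation: [-0.5, 0.5, 0.5, 0.5]
wrist_force: [-0.1, -0.2, 0.6]
gripper_width: 0.0599
```

Run:
```python
from h import *
s=st(); im=cams.grab_frame('wrist'); cv2.imwrite('pics/w6.png',im[:,:,::-1])
```

```text
t 7.5 p [ 0.5505 -0.0121  0.0523] x [-0.001  0.    -1.   ] z [0.001 1.    0.   ] q [-0.17  0.37 -0.29  0.91 -0.   -0.17] F [-0.1 -0.2  0.6] w 0.0599
```

View pics/w6.png

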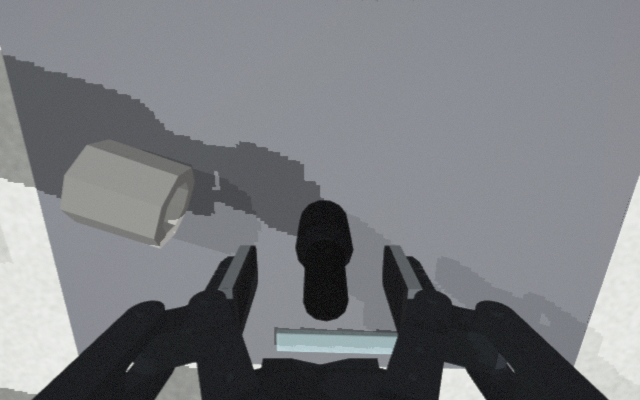

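Run:
```python
from h import *
s=st()
for x in (.546,.551,.556): print(proj('wrist',[[x,-.0105,.041],[x,-.0105,.085],[x-.01,-.0105,.085],[x+.01,-.0105,.085]],s).round(0).tolist())
```

```text
t 7.55 p [ 0.5513 -0.012   0.0533] x [ 0.001 -0.    -1.   ] z [ 0.  1. -0.] q [-0.17  0.37 -0.29  0.91 -0.   -0.17] F [ 0.2 -0.7  1.4] w 0.0595
[[323.0, 239.0], [324.0, 289.0], [324.0, 266.0], [324.0, 310.0]]
[[323.0, 247.0], [324.0, 299.0], [324.0, 278.0], [324.0, 320.0]]
[[323.0, 256.0], [324.0, 310.0], [324.0, 289.0], [324.0, 330.0]]
```

carry_out --rot '[[0,0,0],[0,0,0],[0,0,0],[0,0,0],[0,0,0],[0,0,0],[0,0,0]]' --translation '[[0,0,1.7],[0,0,0],[0,0,0],[0,0,0],[0,0,0],[0,0,0],[0,0,0]]' --hand '[0.7,0.5,0.1,0.1,0.1,0.1,0.1]' --force 30

```text
clock: 8.25
ee_pos: [0.5514, -0.0094, 0.0531]
orientation: [0.501, -0.499, -0.5, -0.5]
wrist_force: [-0.9, -0.8, 6.0]
gripper_width: 0.0185
```

carry_out --rot '[[0,0,0],[0,0,0],[0,0,0],[0,0,0]]' --translation '[[-15,0,0],[-30,0,0],[-40,0,0],[0,0,0]]' --hand '[0.1,0.1,0.1,0.1]'

```text
clock: 8.65
ee_pos: [0.5532, -0.0096, 0.1422]
orientation: [0.502, -0.498, -0.498, -0.501]
wrist_force: [0.7, -0.7, 0.0]
gripper_width: 0.0178
```

Run:
```python
from h import *
s=st(); im=cams.grab_frame('scene'); cv2.imwrite('pics/s7.png',im[:,:,::-1]); im=cams.grab_frame('wrist'); cv2.imwrite('pics/w7.png',im[:,:,::-1])
c=cv2.imread('pics/s7.png')[120:280,230:430];w=cv2.imread('pics/w7.png'); cv2.imwrite('pics/c7.png',np.hstack([cv2.resize(c,(400,320)),cv2.resize(w,(400,320))]))
plan([.438,.343,.14],Rdown(90),8)
```

```text
t 8.65 p [ 0.5532 -0.0096  0.1422] x [ 0.007 -0.001 -1.   ] z [-0.001  1.    -0.001] q [-0.17  0.3  -0.15  1.11  0.   -0.17] F [ 0.7 -0.7  0. ] w 0.0178
ang deg 0.1 per row 0.02 mm/row 46.3 rot/row [0.0002, -0.0, 0.0002]
[[-0.3, 14.1, 44.1], [-0.3, 14.1, 44.1], [-0.3, 14.1, 44.1], [-0.3, 14.1, 44.0], [-0.3, 14.1, 44.0], [-0.3, 14.1, 44.0], [-0.3, 14.1, 44.0], [-0.2, 14.2, 44.0]]
```

View pics/c7.png

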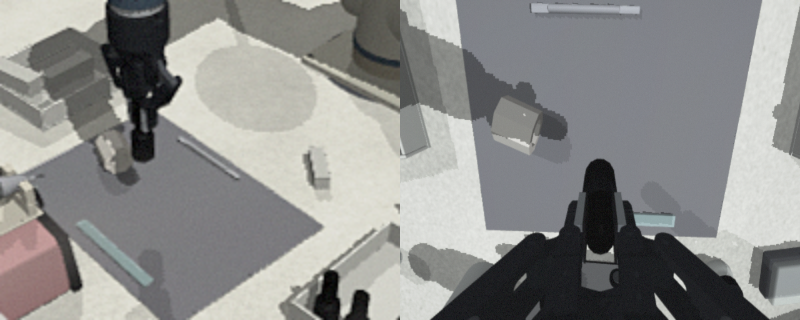

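carry_out --rot '[[0,0,0],[0,0,0],[0,0,0],[0,0,0],[0,0,0],[0,0,0],[0,0,0],[0,0,0]]' --translation '[[0,14.1,40],[0,14.1,44],[0,14.1,44],[0,14.1,44],[0,14.1,44],[0,14.1,44],[0,14.1,44],[0,14.1,44]]' --hand '[0.1,0.1,0.1,0.1,0.1,0.1,0.1,0.1]'

```text
clock: 9.55
ee_pos: [0.4362, 0.3399, 0.136]
orientation: [-0.5, 0.5, 0.501, 0.499]
wrist_force: [0.6, 0.3, -0.8]
gripper_width: 0.0183
```

carry_out --rot '[[0,0,0],[0,0,0]]' --translation '[[0,0,4],[0,0,0]]' --hand '[0.1,0.1]'

```text
clock: 9.75
ee_pos: [0.4366, 0.3433, 0.136]
orientation: [-0.501, 0.5, 0.501, 0.498]
wrist_force: [0.6, 0.1, -0.5]
gripper_width: 0.0184
```

Run:
```python
from h import *
s=st(); im=cams.grab_frame('scene'); cv2.imwrite('pics/s8.png',im[:,:,::-1]); im=cams.grab_frame('wrist'); cv2.imwrite('pics/w8.png',im[:,:,::-1])
c=cv2.imread('pics/s8.png')[140:340,340:540];w=cv2.imread('pics/w8.png'); cv2.imwrite('pics/c8.png',np.hstack([cv2.resize(c,(400,400)),cv2.resize(w,(400,400))]))
```

```text
t 9.75 p [0.4366 0.3433 0.136 ] x [-0.002 -0.001 -1.   ] z [-0.004  1.    -0.001] q [ 0.52  0.31 -0.15  1.11 -0.    0.51] F [ 0.6  0.1 -0.5] w 0.0184
```

View pics/c8.png

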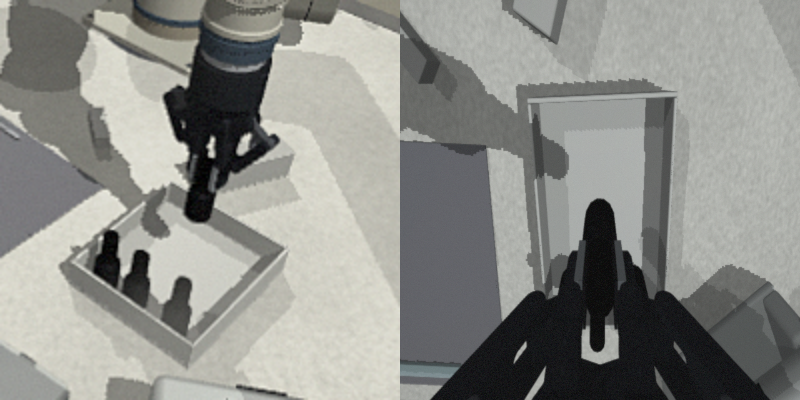

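Run:
```python
from h import *
s=status.observe(); x,y,z=s['ee_pos']
print(proj('wrist',[[x,y,z-.050],[x,y,z-.012],[x,y,z-.006],[x,y,z+.032],[x-.01,y,z+.032],[x+.01,y,z+.032],[x,y+.01,z+.032],[x-.0155,y,z-.05],[x,y+.0155,z-.012]],s).round(0).tolist())
cv2.imwrite('pics/w8c.png',cv2.resize(cv2.imread('pics/w8.png')[180:400,200:440],None,fx=3,fy=2.7,interpolation=cv2.INTER_CUBIC)+0)
```

```text
[[320.0, 220.0], [320.0, 248.0], [320.0, 254.0], [320.0, 300.0], [320.0, 279.0], [320.0, 321.0], [345.0, 301.0], [320.0, 197.0], [350.0, 248.0]]
```

View pics/w8c.png

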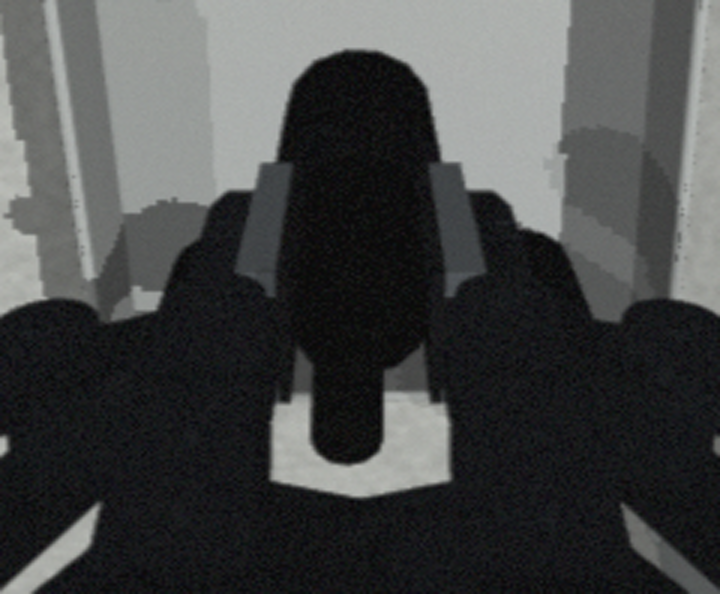

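carry_out --rot '[[0,0,0],[0,0,0],[0,0,0],[0,0,0],[0,0,0],[0,0,0]]' --translation '[[30,0,0],[25,0,0],[15,0,0],[6,0,0],[3,0,0],[0,0,0]]' --hand '[0.1,0.1,0.1,0.1,0.1,0.1]'

```text
clock: 10.45
ee_pos: [0.4383, 0.342, 0.0588]
orientation: [0.5, -0.5, -0.5, -0.5]
wrist_force: [-0.9, -0.8, -0.2]
gripper_width: 0.0185
```

Run:
```python
from h import *
st()
```

```text
t 10.45 p [0.4383 0.342  0.0588] x [ 0.  0. -1.] z [-0.  1.  0.] q [ 0.51  0.37 -0.27  0.92 -0.    0.51] F [-0.9 -0.8 -0.2] w 0.0185
```

carry_out --rot '[[0,0,0],[0,0,0],[0,0,0]]' --translation '[[2,0,0],[1,0,0],[0,0,0]]' --hand '[0.1,0.1,0.1]'

```text
clock: 10.75
ee_pos: [0.4379, 0.3426, 0.0558]
orientation: [0.5, -0.499, -0.5, -0.5]
wrist_force: [0.1, -0.3, -0.5]
gripper_width: 0.0179
```

carry_out --rot '[[0,0,0],[0,0,0]]' --translation '[[1,0,0],[0,0,0]]' --hand '[0.1,0.1]'

```text
clock: 10.95
ee_pos: [0.4377, 0.3426, 0.0545]
orientation: [0.5, -0.5, -0.5, -0.5]
wrist_force: [0.7, -1.3, -0.6]
gripper_width: 0.018
```

carry_out --rot '[[0,0,0],[0,0,0]]' --translation '[[1,0,0],[0,0,0]]' --hand '[0.1,0.1]'

```text
clock: 11.15
ee_pos: [0.4379, 0.3426, 0.0541]
orientation: [0.5, -0.499, -0.5, -0.5]
wrist_force: [-1.9, -1.1, 6.4]
gripper_width: 0.0183
```

Contact. Now release gently and rise.

carry_out --rot '[[0,0,0],[0,0,0],[0,0,0],[0,0,0],[0,0,0],[0,0,0],[0,0,0]]' --translation '[[-0.5,0,0],[0,0,0],[0,0,0],[0,0,0],[-15,0,0],[-40,0,0],[-45,0,0]]' --hand '[0.3,0.6,0.6,0.6,0.6,0.6,0.6]'

```text
clock: 11.85
ee_pos: [0.437, 0.3421, 0.154]
orientation: [-0.5, 0.501, 0.501, 0.499]
wrist_force: [1.2, 0.7, 0.3]
gripper_width: 0.0514
```

Run:
```python
from h import *
s=st(); im=cams.grab_frame('scene'); cv2.imwrite('pics/s9.png',im[:,:,::-1]); im=cams.grab_frame('wrist'); cv2.imwrite('pics/w9.png',im[:,:,::-1])
c=cv2.imread('pics/s9.png')[140:340,340:540];w=cv2.imread('pics/w9.png'); cv2.imwrite('pics/c9.png',np.hstack([cv2.resize(c,(400,400)),cv2.resize(w,(400,400))]))
```

```text
t 11.85 p [0.437  0.3421 0.154 ] x [-0.003 -0.002 -1.   ] z [-0.001  1.    -0.002] q [ 0.51  0.3  -0.12  1.15 -0.    0.51] F [1.2 0.7 0.3] w 0.0514
```

View pics/c9.png

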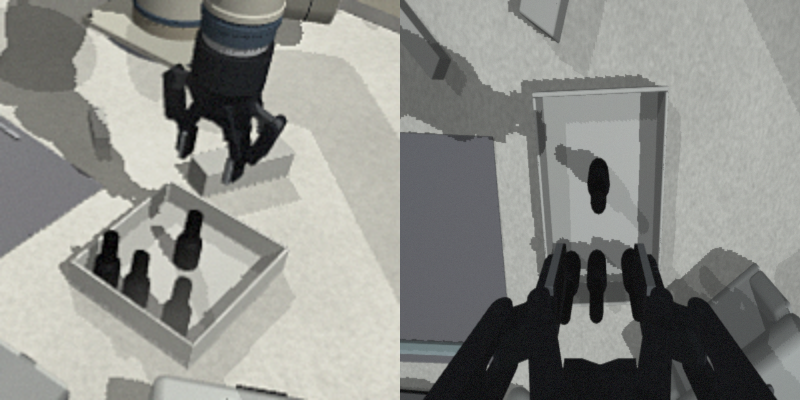

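Run:
```python
from h import *
a=cv2.resize(cv2.imread('pics/w6.png')[130:255,50:205],None,fx=5,fy=4.7,interpolation=cv2.INTER_CUBIC)
a=np.clip((a.astype(float)-60)*1.9,0,255).astype(np.uint8)
cv2.imwrite('pics/w6c.png',a)
plan([.51,-.06,.17],Rdown(157),9)
```

```text
ang deg 66.9 per row 7.44 mm/row 45.6 rot/row [-0.1298, -0.0001, 0.001]
[[-1.3, -7.7, -44.9], [-1.3, -1.9, -45.5], [-1.3, 4.0, -45.4], [-1.3, 9.9, -44.5], [-1.3, 15.6, -42.8], [-1.3, 21.0, -40.4], [-1.3, 26.0, -37.4], [-1.2, 30.6, -33.7], [-1.2, 34.7, -29.4]]
```

View pics/w6c.png

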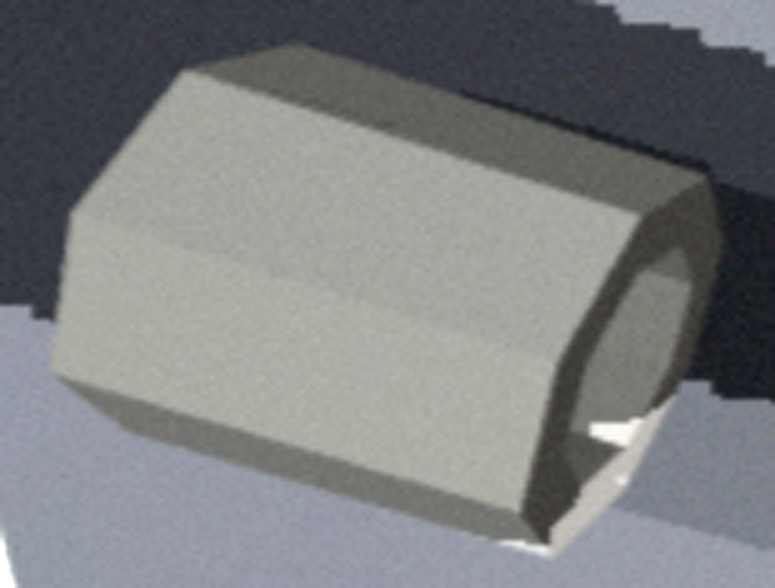

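Run:
```python
from h import *
s=dict(ee_pos=np.array([.5513,-.0110,.0529]),orientation=R.from_matrix(np.c_[[0,0,-1],[-1,0,0],[0,1,0]]).as_quat())
c=np.array([(183,70),(642,213),(557,360),(522,515),(52,372),(72,210)])/[5,4.7]+[50,130]-.4
A=c[[0,1,2,5]];B=c[[5,2,3,4]]
for n,q in (('A',A),('B',B)):
    P=onz('wrist',q,.047,s)[:,:2]*1000; print(n,P.round(1).tolist(),'c',P.mean(0).round(1),[round(float(np.linalg.norm(P[i]-P[i-1])),1) for i in range(4)]); d=P[1]+P[2]-P[0]-P[3]; print(np.degrees(np.arctan2(d[1],d[0])))
```

```text
A [[495.6, -117.4], [509.9, -77.6], [525.5, -87.9], [509.5, -130.9]] c [ 510.1 -103.5] [19.4, 42.3, 18.7, 45.9]
69.94916154293963
B [[509.5, -130.9], [525.5, -87.9], [543.1, -94.1], [526.8, -137.1]] c [ 526.2 -112.5] [18.3, 45.9, 18.6, 46.0]
69.48093217493108
```

carry_out --rot '[[-0.13,0,0],[-0.13,0,0],[-0.13,0,0],[-0.13,0,0],[-0.13,0,0],[-0.13,0,0],[-0.13,0,0],[-0.13,0,0]]' --translation '[[-2,-7.7,-44.9],[-2,-2,-45.5],[-2,4,-45.4],[-2,10,-44.5],[-2,15.6,-42.8],[-2,21,-40.4],[-2,26,-37.4],[-2,30.6,-33.7]]' --hand '[1,1,1,1,1,1,1,1]'

```text
clock: 12.75
ee_pos: [0.4993, -0.0162, 0.1698]
orientation: [0.682, -0.185, -0.682, -0.185]
wrist_force: [0.3, 0.3, 0.0]
gripper_width: 0.0855
```

carry_out --rot '[[-0.13,0,0],[0,0,0],[0,0,0]]' --translation '[[0,34.7,-29.4],[0,0,0],[0,0,0]]' --hand '[1,1,1]'

```text
clock: 13.05
ee_pos: [0.5067, -0.0602, 0.1693]
orientation: [-0.692, 0.144, 0.693, 0.144]
wrist_force: [0.1, 0.6, -0.2]
gripper_width: 0.0856
```

Run:
```python
from h import *
s=st(); im=cams.grab_frame('wrist'); cv2.imwrite('pics/w10.png',im[:,:,::-1]);np.save('w10.npy',np.r_[s['ee_pos'],s['orientation']])
```

```text
t 13.05 p [ 0.5067 -0.0602  0.1693] x [-0.001  0.    -1.   ] z [-0.917  0.398  0.001] q [-0.28  0.22 -0.19  1.16  0.   -1.44] F [ 0.1  0.6 -0.2] w 0.0856
```

View pics/w10.png

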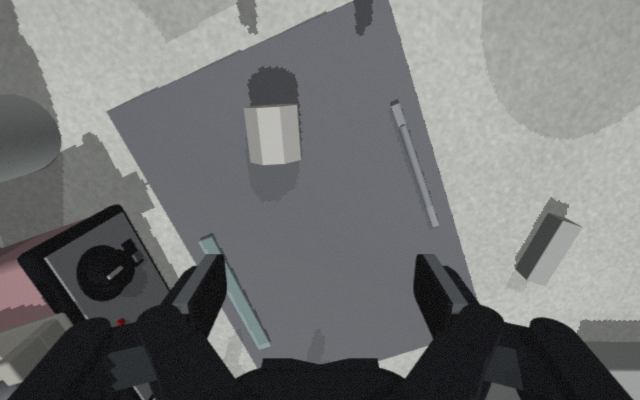

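Run:
```python
from h import *
a=cv2.resize(cv2.imread('pics/w10.png')[95:175,235:310],None,fx=8,fy=7,interpolation=cv2.INTER_CUBIC)
cv2.imwrite('pics/w10c.png',a)
```

```text
(no output)
```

View pics/w10c.png

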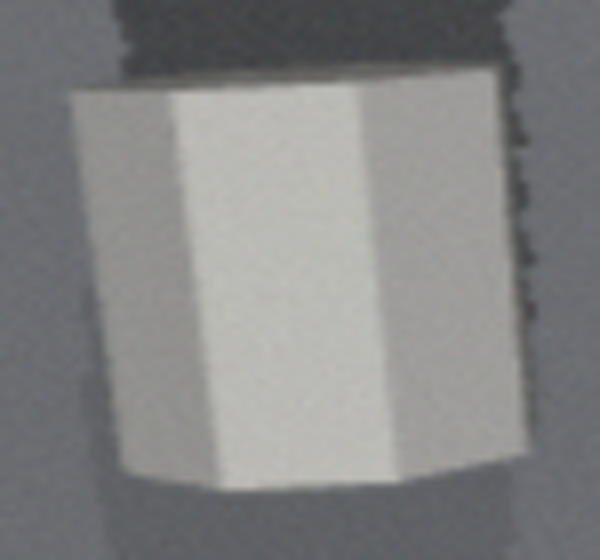

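Run:
```python
from h import *
v=np.load('w10.npy'); s=dict(ee_pos=v[:3],orientation=v[3:])
c=np.array([(172,94),(360,84),(400,483),(220,490)])/[8,7]+[235,95]-.45
P=onz('wrist',c,.047,s)[:,:2]*1000; print(P.round(1).tolist(),'c',P.mean(0).round(1),[round(float(np.linalg.norm(P[i]-P[i-1])),1) for i in range(4)]); d=P[2]+P[3]-P[0]-P[1]; print(np.degrees(np.arctan2(d[1],d[0])))
# target grasp
def tgt(cx,cy,h,yaw,th):
    a=np.radians(yaw);m=np.array([np.cos(a),np.sin(a),0]);Z=np.array([0,0,1.]);t=np.radians(th)
    x=-np.cos(t)*Z-np.sin(t)*m; z=np.cross(Z,m); y=np.cross(z,x)
    return np.array([cx,cy,h])+manip.grip_depth*x, R.from_matrix(np.c_[x,y,z]), x
p,Rt,x=tgt(.525,-.112,.029,69.5,35); print(p,Rt.as_matrix().round(3))
pa=p-.12*x; print('pre',pa); plan(pa,Rt,6)
```

```text
[[525.9, -138.2], [508.5, -131.9], [524.5, -89.0], [541.9, -95.7]] c [ 525.2 -113.7] [45.5, 18.5, 45.8, 18.7]
69.41389552640672
[ 0.52124372 -0.12204663  0.01368186] [[-0.201 -0.287 -0.937]
 [-0.537 -0.767  0.35 ]
 [-0.819  0.574 -0.   ]]
pre [ 0.5453482  -0.05757626  0.1119801 ]
ang deg 35.1 per row 5.85 mm/row 11.6 rot/row [-0.0081, 0.0027, 0.1018]
[[9.6, -2.8, -5.8], [9.3, -3.7, -5.8], [8.9, -4.6, -5.8], [8.4, -5.4, -5.9], [7.8, -6.2, -5.9], [7.1, -6.9, -5.9]]
```

carry_out --rot '[[-0.008,0.003,0.102],[-0.008,0.003,0.102],[-0.008,0.003,0.102],[-0.008,0.003,0.102],[-0.008,0.003,0.102],[-0.008,0.003,0.102],[0,0,0],[0,0,0]]' --translation '[[9.6,-2.8,-5.8],[9.3,-3.7,-5.8],[8.9,-4.6,-5.8],[8.4,-5.4,-5.9],[7.8,-6.2,-5.9],[7.1,-7,-5.9],[0,0,0],[0,0,0]]' --hand '[1,1,1,1,1,1,1,1]'

```text
clock: 13.9
ee_pos: [0.5455, -0.0558, 0.1116]
orientation: [-0.627, 0.328, 0.701, -0.091]
wrist_force: [-0.9, -0.4, 0.1]
gripper_width: 0.0852
```

```bash
cat >> h.py <<'E'
def tgt(cx,cy,h,yaw,th):
    a=np.radians(yaw);m=np.array([np.cos(a),np.sin(a),0]);Z=np.array([0,0,1.]);t=np.radians(th)
    x=-np.cos(t)*Z-np.sin(t)*m; z=np.cross(Z,m); y=np.cross(z,x)
    return np.array([cx,cy,h])+manip.grip_depth*x, R.from_matrix(np.c_[x,y,z]), x
E
python3 - <<'E'
from h import *
s=st()
p,Rt,x=tgt(.5255,-.113,.029,69.45,35)
plan(p,Rt,5)
im=cams.grab_frame('wrist'); cv2.imwrite('pics/w11.png',im[:,:,::-1])
E
```

```text
t 13.9 p [ 0.5455 -0.0558  0.1116] x [-0.197 -0.538 -0.819] z [-0.938  0.346 -0.002] q [ 0.03  0.5  -0.07  1.26 -0.56 -1.11] F [-0.9 -0.4  0.1] w 0.0852
ang deg 0.3 per row 0.06 mm/row 24.2 rot/row [0.0007, -0.0009, 0.0]
[[24.2, 0.4, -0.2], [24.2, 0.4, -0.2], [24.2, 0.4, -0.2], [24.2, 0.4, -0.2], [24.2, 0.4, -0.2]]
```

View pics/w11.png

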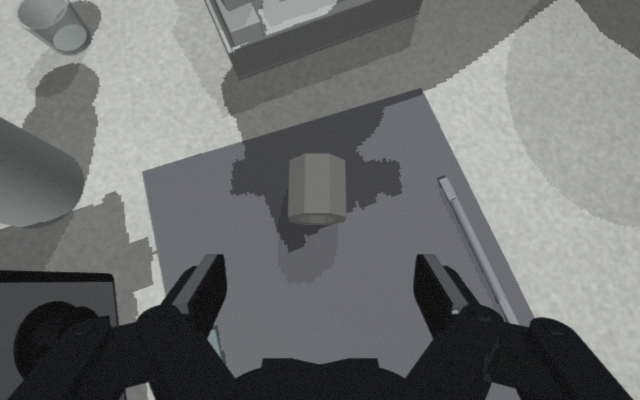

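carry_out --rot '[[0,0,0],[0,0,0],[0,0,0],[0,0,0],[0,0,0]]' --translation '[[35,0.4,-0.2],[40,0.4,-0.2],[30,0.4,-0.2],[10,0.4,-0.2],[0,0,0]]' --hand '[1,1,1,1,1]'

```text
clock: 14.45
ee_pos: [0.5226, -0.122, 0.0197]
orientation: [-0.627, 0.33, 0.7, -0.089]
wrist_force: [0.4, -0.2, 0.3]
gripper_width: 0.0853
```

Run:
```python
from h import *
s=st()
p,Rt,x=tgt(.5255,-.113,.029,69.45,35)
plan(p,Rt,1)
im=cams.grab_frame('wrist'); cv2.imwrite('pics/w12.png',im[:,:,::-1])
```

```text
t 14.45 p [ 0.5226 -0.122   0.0197] x [-0.199 -0.538 -0.819] z [-0.937  0.35  -0.003] q [-0.08  0.54 -0.27  0.95 -0.59 -1.24] F [ 0.4 -0.2  0.3] w 0.0853
ang deg 0.2 per row 0.18 mm/row 6.2 rot/row [-0.0011, -0.003, -0.0004]
[[5.7, -2.4, 0.5]]
```

View pics/w12.png

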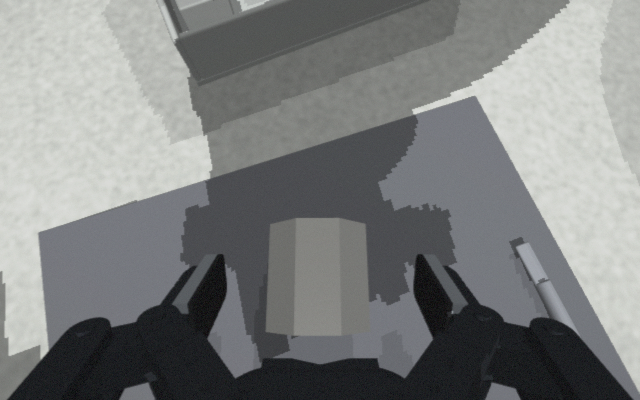

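carry_out --rot '[[0,0,0],[0,0,0],[0,0,0],[0,0,0],[0,0,0],[0,0,0],[0,0,0],[0,0,0]]' --translation '[[5,-2,0.3],[0,0,0],[0,0,0],[0,0,0],[0,0,0],[0,0,0],[0,0,0],[0,0,0]]' --hand '[1,0.8,0.3,0.3,0.3,0.3,0.3,0.3]' --force 60

```text
clock: 15.3
ee_pos: [0.523, -0.1219, 0.0144]
orientation: [-0.627, 0.329, 0.7, -0.09]
wrist_force: [1.0, 3.0, 6.2]
gripper_width: 0.043
```

Run:
```python
from h import *
s=st()
```

```text
t 15.3 p [ 0.523  -0.1219  0.0144] x [-0.197 -0.54  -0.819] z [-0.938  0.348 -0.004] q [-0.08  0.54 -0.28  0.93 -0.59 -1.24] F [1.  3.  6.2] w 0.043
```

carry_out --rot '[[0,0,0],[0,0,0],[0,0,0],[0,0,0],[0,0,0],[0,0,0]]' --translation '[[-8.2,5.7,0],[-25,17.2,0],[-33,23,0],[-33,23,0],[-33,23,0],[0,0,0]]' --hand '[0.3,0.3,0.3,0.3,0.3,0.3]'

```text
clock: 15.9
ee_pos: [0.524, -0.1216, 0.1805]
orientation: [-0.63, 0.33, 0.698, -0.089]
wrist_force: [0.2, -0.3, -1.0]
gripper_width: 0.043
```

Run:
```python
from h import *
s=st()
im=cams.grab_frame('scene'); cv2.imwrite('pics/s13.png',im[:,:,::-1])
cv2.imwrite('pics/s13c.png',cv2.resize(cv2.imread('pics/s13.png')[80:280,200:450],None,fx=3,fy=3,interpolation=cv2.INTER_CUBIC))
```

```text
t 15.9 p [ 0.524  -0.1216  0.1805] x [-0.191 -0.541 -0.819] z [-0.937  0.348 -0.011] q [-0.08  0.39 -0.06  1.3  -0.59 -1.24] F [ 0.2 -0.3 -1. ] w 0.043
```

View pics/s13c.png

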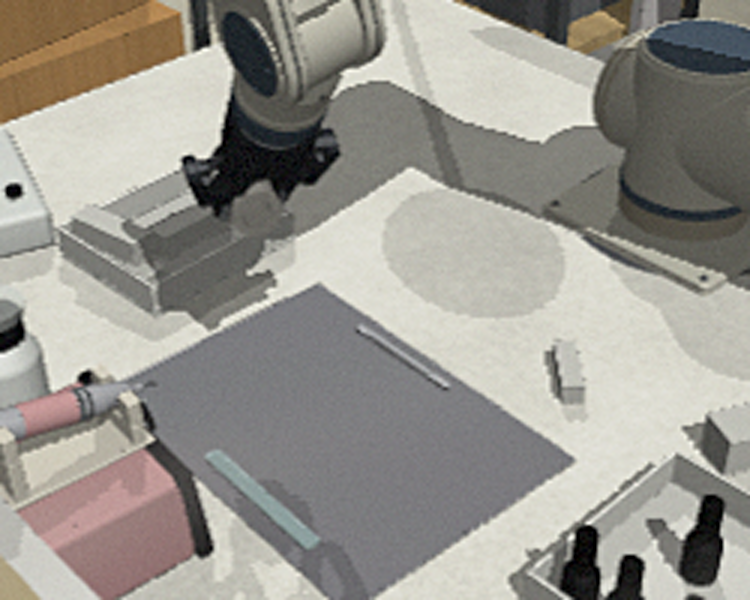

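carry_out --rot '[[0,0,-0.1],[0,0,-0.14],[0,0,-0.14],[0,0,-0.14],[0,0,-0.14],[0,0,-0.14],[0,0,-0.14],[0,0,0]]' --translation '[[0,0,0],[0,0,0],[0,0,0],[0,0,0],[0,0,0],[0,0,0],[0,0,0],[0,0,0]]' --hand '[0.3,0.3,0.3,0.3,0.3,0.3,0.3,0.3]'

```text
clock: 16.75
ee_pos: [0.521, -0.1233, 0.1728]
orientation: [0.707, -0.01, -0.666, -0.24]
wrist_force: [-0.4, 0.4, -1.8]
gripper_width: 0.043
```

```bash
cat >> h.py <<'E'
def fin(yaw,th):
    _,R0,_=tgt(0,0,0,yaw,th); return R0*R.from_rotvec([0,0,-np.pi/2])
E
python3 - <<'E'
from h import *
s=st()
Rf=fin(69.45,35); print(Rf.as_matrix().round(3)); plan(np.array([.52,-.03,.16])+.0187*Rf.as_matrix()[:,0],Rf,6)
E
```

```text
t 16.75 p [ 0.521  -0.1233  0.1728] x [ 0.114  0.305 -0.946] z [-0.936  0.352  0.001] q [-0.57  0.27 -0.15  1.22  0.32 -1.79] F [-0.4  0.4 -1.8] w 0.043
[[ 0.288 -0.201 -0.936]
 [ 0.767 -0.537  0.351]
 [-0.574 -0.819 -0.   ]]
ang deg 36.0 per row 6.0 mm/row 18.4 rot/row [-0.0003, 0.0, -0.1047]
[[9.3, -14.8, 5.6], [10.8, -13.8, 5.6], [12.1, -12.6, 5.6], [13.4, -11.3, 5.6], [14.5, -9.8, 5.6], [15.4, -8.2, 5.6]]
```

carry_out --rot '[[0,0,-0.105],[0,0,-0.105],[0,0,-0.105],[0,0,-0.105],[0,0,-0.105],[0,0,-0.105],[0,0,0],[0,0,0]]' --translation '[[9.3,-14.8,5.6],[10.8,-13.8,5.6],[12,-12.6,5.6],[13.4,-11.3,5.6],[14.5,-9.8,5.6],[15.4,-8.2,5.6],[0,0,0],[0,0,0]]' --hand '[0.3,0.3,0.3,0.3,0.3,0.3,0.3,0.3]'

```text
clock: 17.55
ee_pos: [0.5261, -0.0138, 0.15]
orientation: [0.676, 0.209, -0.561, -0.43]
wrist_force: [-0.1, -0.5, -1.4]
gripper_width: 0.0433
```

Run:
```python
from h import *
s=st(); M=R.from_quat(s['orientation'])
print('mouth dir if no slip', (M*fin(0,35).inv()).apply([0,0,1]).round(4))
for n in ('scene','top'):
    im=cams.grab_frame(n); cv2.imwrite(f'pics/{n}14.png',im[:,:,::-1])
g=s['ee_pos']-.0187*M.as_matrix()[:,0]; print('grasp',g,proj('scene',[g]),proj('top',[g]))
cut=[]
for n in ('scene','top'):
    u,v=proj(n,[g])[0].astype(int); cut.append(cv2.resize(cv2.imread(f'pics/{n}14.png')[v-40:v+40,u-40:u+40],(400,400),interpolation=cv2.INTER_CUBIC))
cv2.imwrite('pics/c14.png',np.hstack(cut))
```

```text
t 17.55 p [ 0.5261 -0.0138  0.15  ] x [ 0.283  0.765 -0.578] z [-0.938  0.347 -0.   ] q [-0.66  0.4  -0.36  1.22  0.89 -2.07] F [-0.1 -0.5 -1.4] w 0.0433
mouth dir if no slip [0.0019 0.0056 1.    ]
grasp [ 0.52084299 -0.02806197  0.16083088] [[305.66448703 168.65583944]] [[329.78328011 181.41108393]]
```

View pics/c14.png

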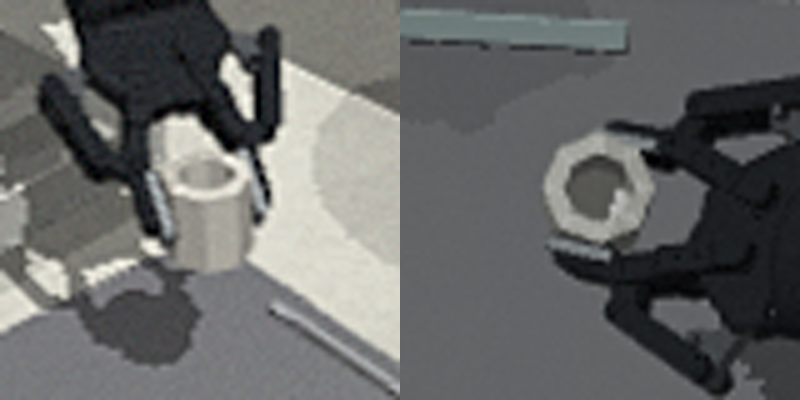

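View pics/scene14.png

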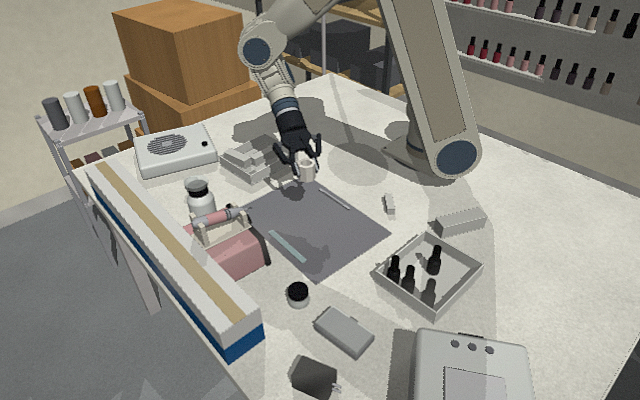

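Run:
```python
from h import *
s=st(); M=R.from_quat(s['orientation']).as_matrix(); g=s['ee_pos']-.0187*M[:,0]
m=np.array([.351,.936,0]); c=g+.004*m   # centre was 4 mm below grasp -> +m now
for dz in (.023,-.023): print(dz,[ (n,proj(n,[c+[0,0,dz]])[0].round(1)) for n in ('scene','top')])
for n,w in (('scene',(305,168)),('top',(329,181))):
    im=cv2.imread(f'pics/{n}14.png')[w[1]-40:w[1]+40,w[0]-40:w[0]+40]; 
    cv2.imwrite(f'pics/{n}14c.png',cv2.resize(im[20:65,15:65] if n=='scene' else im[20:55,22:62],None,fx=14,fy=12,interpolation=cv2.INTER_CUBIC))
```

```text
t 17.65 p [ 0.5267 -0.0141  0.1512] x [ 0.285  0.765 -0.578] z [-0.938  0.347 -0.004] q [-0.66  0.4  -0.36  1.22  0.89 -2.07] F [-0.5 -0.  -1.6] w 0.0428
0.023 [('scene', array([305.6, 161.7])), ('top', array([328.7, 178. ]))]
-0.023 [('scene', array([306.2, 176.3])), ('top', array([327.9, 182.6]))]
```

View pics/scene14c.png

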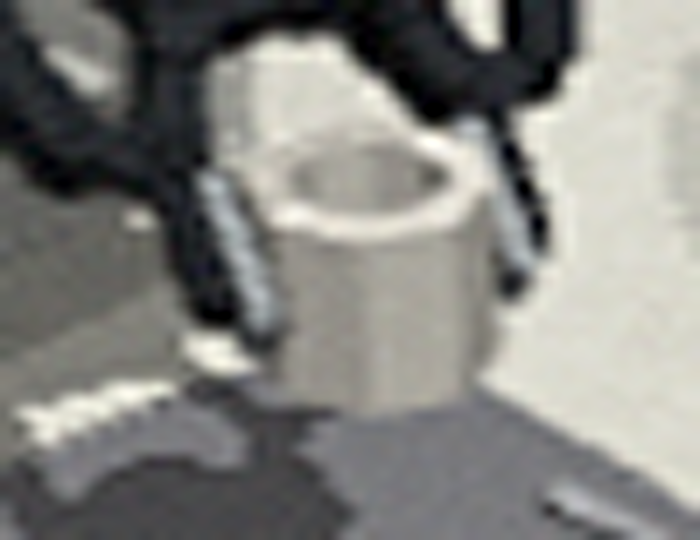

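View pics/top14c.png

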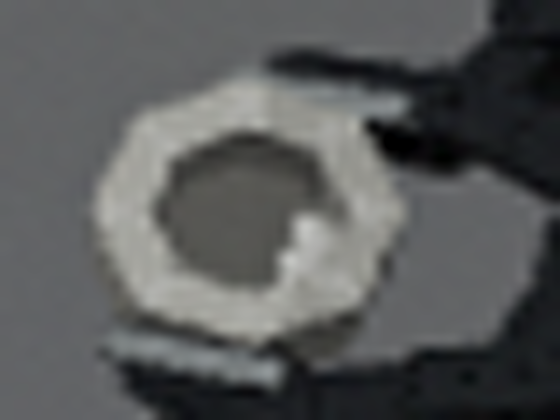

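View pics/top14.png

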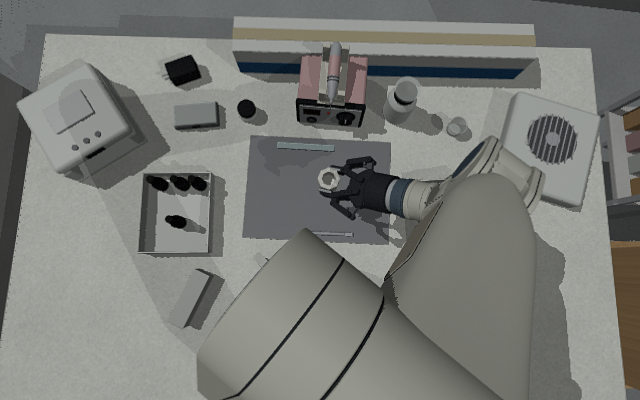

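carry_out --rot '[[0,0,0],[0,0,0],[0,0,0],[0,0,0],[0,0,0]]' --translation '[[0,0,0],[0,0,0],[0,0,0],[0,0,0],[0,0,0]]' --hand '[0.3,0.3,0.3,0.3,0.3]'

```text
clock: 18.15
ee_pos: [0.5265, -0.014, 0.151]
orientation: [0.676, 0.21, -0.559, -0.431]
wrist_force: [-0.4, -0.2, -1.0]
gripper_width: 0.043
```

Run:
```python
from h import *
st(); print(order.sign_off())
```

```text
t 18.15 p [ 0.5265 -0.014   0.151 ] x [ 0.286  0.766 -0.576] z [-0.937  0.348 -0.003] q [-0.66  0.4  -0.36  1.22  0.89 -2.08] F [-0.4 -0.2 -1. ] w 0.043
the job is handed in; nothing more can be done
None
```

The job is done and handed in at 18.2 s, with the arm holding the dish, well up, over the mat.

- **Buffing block:** it lies flat in the free part of the bin with the buffing blocks. The wrist picture after release confirmed this. It dropped the last few millimetres when I let go.
- **Polish bottle:** it stands upright in the bin with the polish bottles. I felt it touch the floor before releasing, and the scene, wrist and top pictures show it standing.
- **Dish:** I found the well in the scene and wrist pictures, at the end facing left (+y). I gripped the dish across its flats at 60 N and turned it 90°. The scene and top pictures show the well facing straight up. The mouth sits within about 1 pixel of where it should be, and the tool pose puts the tilt at about 0.3°. The dish's underside is about 13 cm above the mat, and pose and grip were steady over the last half second.

Some readings did not agree exactly. The gripper read 18 mm on the 20 mm bottle cap and 43 mm on the 44 mm dish, but neither slipped. I saw no bystander moved in the last top picture, but there the arm hid the small loose block, the bin with the buffing blocks and part of the cuticle pusher. I had seen the block in its bin earlier, and the pusher and small loose block unmoved in the last scene picture.

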